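# Find the stamped parts crate and push it to the dispatch line

## Task

Tip both small wooden crates over, away from you, onto their sides, so that their undersides face you and you can see which one bears the round red stamp. Only once both lie tipped, push the stamped crate sideways along the table, still on its side, until it lies centred over the yellow dispatch line, and leave the other crate lying on its side clear of the line. Only push with the fingers: do not pick up a crate, and leave the screw tin, the sanding block and the blue puppet foot where they are.

Things in the scene. Friction and masses are not known exactly. Their poses are not given: they have to be found in the camera images.
- crate_1: One of two look-alike empty open-topped slatted wooden crates, stamped underneath or not; may stand left or right. 54 (x) x 90 (y) x 96 (z) mm, about 0.25 kg, walls 5 mm, mouth 44 x 80 mm, inner floor 11 mm up. Starts upright and loose, a 90 mm wide face towards the robot. Origin: centre of the underside; x away from the robot, y left, z up out of the mouth. Tipped, it lies 54 mm high, its mouth facing away.
- crate_2: One of two look-alike empty open-topped slatted wooden crates, stamped underneath or not; may stand left or right. 54 (x) x 90 (y) x 96 (z) mm, about 0.25 kg, walls 5 mm, mouth 44 x 80 mm, inner floor 11 mm up. Starts upright and loose, a 90 mm wide face towards the robot. Origin: centre of the underside; x away from the robot, y left, z up out of the mouth. Tipped, it lies 54 mm high, its mouth facing away.
- crate_1_mid (a point): The middle of crate_1, 48 mm above the underside on its z axis (27 mm above the table when tipped). Pushed away from the robot at the far wall from inside, in the upper third, the crate tips about its lower far edge, overbalances at about 29 degrees and falls on its far face. Withdraw the fingers upwards as it goes over, or the near wall catches them; pushed low it slides.
- crate_2_mid (a point): The middle of crate_2, 48 mm above the underside on its z axis (27 mm above the table when tipped). Pushed away from the robot at the far wall from inside, in the upper third, the crate tips about its lower far edge, overbalances at about 29 degrees and falls on its far face. Withdraw the fingers upwards as it goes over, or the near wall catches them; pushed low it slides.
- stamp (a point): The centre of the round red ink stamp (ring 48 mm across with a filled 26 mm dot) on the underside of one of the two crates, on that crate's own z axis and 6 mm inside its origin. It cannot be seen until the crate is tipped.
- dispatch_line: The dispatch line: a strip of yellow tape stuck flat on the table between the two crates, 180 mm long (its own x, roughly away from the robot) and 20 mm wide, with a short cross strip 60 mm long at the near end. Origin at the middle of the strip. It is no obstacle; the fixed plywood clamp jig stands just beyond its far end.
- screw_tin: Bystander: round brass-coloured tin of screws, 70 mm across, 22 mm high, loose on the table at the near end of the dispatch line. Origin at the centre of its underside.
- sanding_block: Bystander: cork and red-brown sanding block, 62 x 112 x 36 mm, loose on the table behind the left crate. Origin at the centre of its underside.
- limb_blue: Bystander: blue wooden puppet foot, 44 x 126 x 32 mm, loose on the table to the right of the right crate. Origin at the centre of its underside.
Things that resemble listed ones, but are neither listed nor needed, are in the scene too. What is shaped like the crate_2 but turquoise is not meant.

How it is judged (in metres and radians):
On the way, in this order (a step that is already met when the one before it is completed fails the run):
1. one of the crates lies tipped on its side, underside towards the robot (((angle between crate_1's own x axis and vertical above 2.9 rad and angle between the z axis of crate_1 and the x axis of dispatch_line, either way round below 0.7 rad) or (angle between crate_2's own x axis and vertical above 2.9 rad and angle between the z axis of crate_2 and the x axis of dispatch_line, either way round below 0.7 rad))), for 0.2 s.
2. both crates lie tipped on their sides, undersides towards the robot (angle between each of crate_1, crate_2's own x axis and vertical above 2.9 rad and angle between the z axis of each of crate_1, crate_2 and the x axis of dispatch_line, either way round below 0.7 rad), for 0.2 s.
3. the stamped crate lies on its side centred over the dispatch line (angle between crate_2's own x axis and vertical above 2.9 rad and angle between the z axis of crate_2 and the x axis of dispatch_line, either way round below 0.7 rad and y of crate_2_mid in the frame of dispatch_line between -0.025 and 0.025 m and x of crate_2_mid in the frame of dispatch_line between -0.09 and 0.09 m), for 0.2 s.
At the end, for the whole second after the job is handed in: Both crates lie at rest on their sides, undersides towards the robot (turned less than 40 degrees from the line); the middle of the stamped one (crate_2) within 25 mm of the dispatch line's centre line and within the strip's length; the middle of the other at least 70 mm to the side of the line (all of step 3 and angle between crate_1's own x axis and vertical above 2.9 rad and angle between the z axis of crate_1 and the x axis of dispatch_line, either way round below 0.7 rad and (y of crate_1_mid in the frame of dispatch_line above 0.07 m or y of crate_1_mid in the frame of dispatch_line below -0.07 m) and linear speed of each of crate_1, crate_2 below 0.02 m/s); the robot touches nothing.
It fails at once if a crate is lifted: its middle rises above 80 mm (tipping about an edge takes it to 55 mm, or 66 mm over a side) (height (world z) of any of crate_1_mid, crate_2_mid above 0.08 m).
It fails at once if the screw tin, the sanding block or the blue puppet foot is moved by more than 30 mm (distance of any of screw_tin, sanding_block, limb_blue from where it was at the start of the episode above 0.03 m).
It also fails if it takes over 64 s, if anything falls off the work surface, if the arm or the gripper's body presses on something with over 40 N, if the wrist force passes 120 N, or if a joint passes its speed limit or range.

## Robot

A 6-joint arm with a two-finger parallel gripper is mounted at the origin on a cart in front of the work surface, level with it; the furniture and walls round the work are solid. World frame = base frame: x ahead of the robot, y to its left, z up, the work surface at z = 0. Lengths are in mm, angles in degrees, forces in N, time in s.
With the tool pointing down it reaches from about 350 to 875 mm from the base axis. Payload 15.5 kg.
Tool frame: the origin (TCP) lies midway between the tips of the shut fingers; the grasp point (between the pads) lies 19 mm behind it (bot.grip_point_offset is the distance from the TCP to the grasp point, in mm); z points along the fingers, y is the line along which they close (so a half turn about z gives the same grasp; the last joint's range is limited). The gripper opens to 85 mm and grips with 20 to 120 N. Pads are 22 mm wide; open, the fingers measure 114 mm over their backs; the gripper's body (76 mm by 85 mm) begins 54 mm behind the grasp point. The pads swing forward as they close: fully open they stand 13 mm farther back than shut.
Start: joints at [-5.472, 28.281, 77.091, -0, 74.628, -5.472], TCP at [625.001, 0.003, 231.277] pointing down, gripper open.
Joint ranges: [-166.48, 166.48], [-47.26, 123.95], [12.59, 153.08], [-70.14, 250.14], [6.76, 159.57], [-176.63, 176.63]. Speed limits (degrees/s): [108.29, 108.29, 147.25, 172.46, 172.46, 172.46].

## Interface

Orientations are given as a 3x3 rotation matrix whose columns are the frame's x, y, z axes.
In Python, from workcell import monitor, vision, bot gives the robot as it stands. The module is installed in compiled form; this text tells all that it offers.
- The arm moves only by the shell command python3 -m creep 'ROWS'. ROWS is JSON, a list of rows, each a list of 7 numbers: the shift along the world's x, y, z in units of 30 mm (1.0 is 30 mm), then the turn, a rotation vector about the world's x, y, z in degrees, then the finger opening in mm, from 0 to 85.4. In form: [[x, y, z, rx, ry, rz, jaw], ...]. A call has 1 to 20 rows; each row shifts and turns the commanded pose from where the row before left it; what a row does not reach is not made up. A row lasts 1/12 s, in which the tool goes at most 41.7 mm and 7.16 degrees, less where a joint would pass 70% of its speed; a pose out of reach is approached as far as the arm can. A call is refused whole if a number of a shift passes 1 or a number of a turn 7.16, either way. A call with a gripper value outside its range is refused whole. The fingers move at their own pace and stop on an object; the grip force is fixed at half the most. Time passes only in rows, so rows that do not move let the fingers close. It gives the time, the measured TCP pose, the force, the opening and the grip force at its end, in the units of the state.
- monitor.get_obs(): the state, without advancing time (a new reading comes with each control period).
- vision.read_camera(name): name is "scene" or "side" or "wrist"; returns a dict with "color" (400x640x3 uint8, red, green, blue), "vertical_fov" (degrees; the focal length in pixels is half the picture's height over the tangent of half this angle, whatever the lens; pixels are square), "cx", "cy" (the principal point, pixels), "dist" ([k1, k2, p1, p2, k3] as OpenCV has them; the pictures are not rectified), "camera_from_world" (4x4, takes a point from world to camera coordinates); the wrist camera has in their place "hand_eye" (4x4, takes a point from camera to tool coordinates, whose origin is the TCP and whose axes are the flange's). Camera axes: x right, y up, looking along -z (the intrinsics and any distortion apply to the point x, -y, -z); pixel columns grow to the right and rows downward; lengths in mm; the calibration is good to about 2 mm. A picture is of the moment at which its call begins: read the wrist's pose just before it. There is no depth.
- bot.job_done(): hands the job in; it is judged then, once.
The state is a dict: "time_s": time; "joint_pos": joint angles; "dq": joint speeds; "effort": joint torques, N m; "position": TCP position; "tool_rot": TCP orientation; "force": force on the tool from outside, world axes, zero at the start; "torque": the same for the moment, N m; "width": finger opening in mm; "grasp_force": force on a finger pad.
Only numpy, scipy, OpenCV 4.12 (cv2) and the standard library are available. Lean on these libraries where they do the work, as an engineer would, in place of code of your own. Each camera call takes 0.05 s, during which the arm holds its last target. There are 200 camera calls.

## Working session

There is one attempt and no reset: what is moved stays moved. The work goes in short steps, Python scripts to look and compute and a shell command to move; the robot and the scene stay as the last step left them, time stands still between calls to the robot, and variables do not carry over. Pictures are saved under pics/ and viewed, at most 10 in all, crops included, and the job is handed in when it is done.

```bash
mkdir -p pics
cat > h.py <<'E'
import numpy as np, cv2
from workcell import monitor, vision, bot
def cam(name):
    o=monitor.get_obs(); d=vision.read_camera(name)
    f=200/np.tan(np.radians(d["vertical_fov"])/2)
    d["K"]=np.array([[f,0,d["cx"]],[0,f,d["cy"]],[0,0,1]])
    if "camera_from_world" in d: M=np.linalg.inv(np.array(d["camera_from_world"]))
    else:
        T=np.eye(4);T[:3,:3]=o["tool_rot"];T[:3,3]=o["position"];M=T@np.array(d["hand_eye"])
    d["M"]=M; return d
def px2w(d,uv,z):
    n=cv2.undistortPoints(np.array(uv,float).reshape(-1,1,2),d["K"],np.array(d["dist"],float)).reshape(-1,2)
    r=np.c_[n[:,0],-n[:,1],-np.ones(len(n))]@d["M"][:3,:3].T; o=d["M"][:3,3]
    return o+r*((np.broadcast_to(z,len(n))-o[2])/r[:,2])[:,None]
def save(d,fn,crop=None,s=1):
    im=d["color"][:,:,::-1]
    if crop: im=im[crop[1]:crop[3],crop[0]:crop[2]]
    cv2.imwrite("pics/"+fn,cv2.resize(im,None,fx=s,fy=s,interpolation=cv2.INTER_CUBIC))
E
python3 - <<'E'
from h import *
import pickle
for n in("scene","side"):
    d=cam(n); save(d,n+"0.png",s=1.25); pickle.dump(d,open(n+".pkl","wb")); print(n,d["M"][:3,3].round(),d["dist"])
E
```

```text
scene [ 291. -796.  699.] [-0.04555997  0.          0.          0.          0.        ]
side [424. 616. 648.] [-0.11029039  0.          0.          0.          0.        ]
```

View pics/scene0.png

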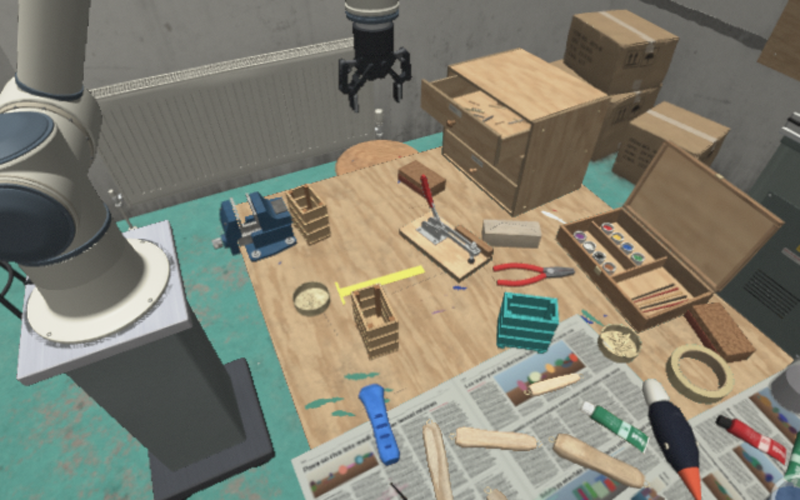

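View pics/side0.png

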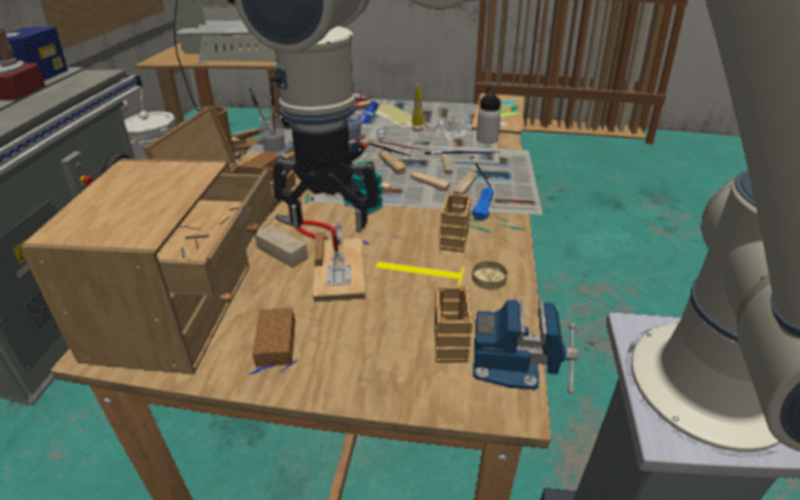

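The scene view (1.25×) shows wooden crates at (375,320) right and (308,213) left. The crate at (528,322) is turquoise, so it is not meant. The line runs (340,292)–(424,270) with the tin at its near end (311,298); the tin at (618,343) is a look-alike. The sanding block is at (421,177) behind the left crate, and the blue foot is at (378,423). A vise stands just on the robot's side of the left crate. I'll confirm in one crop per view.

Run:
```python
from h import *
import pickle
d=pickle.load(open("scene.pkl","rb")); save(d,"scene_c.png",(165,130,365,290),4) if 0 else save(d,"scene_c.png",(170,135,360,285),4)
d=pickle.load(open("side.pkl","rb")); save(d,"side_c.png",(290,145,480,295),4)
```

```text
(no output)
```

View pics/scene_c.png

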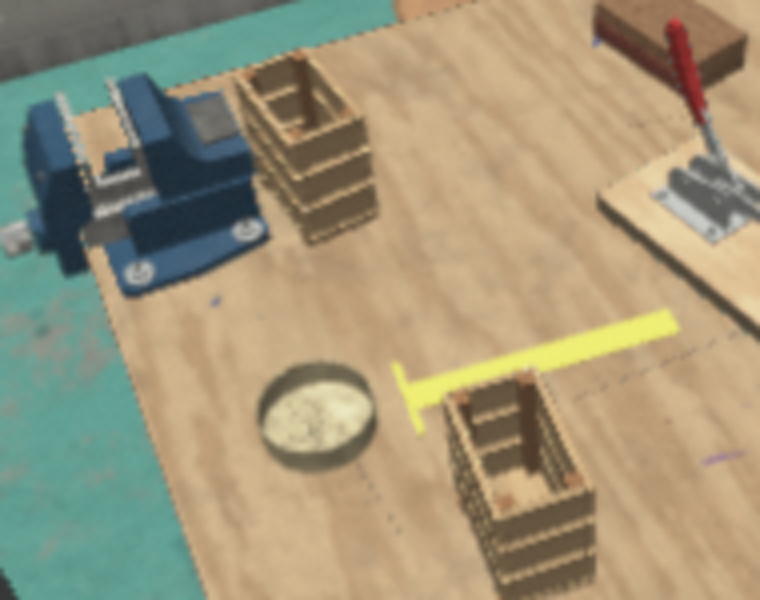

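View pics/side_c.png

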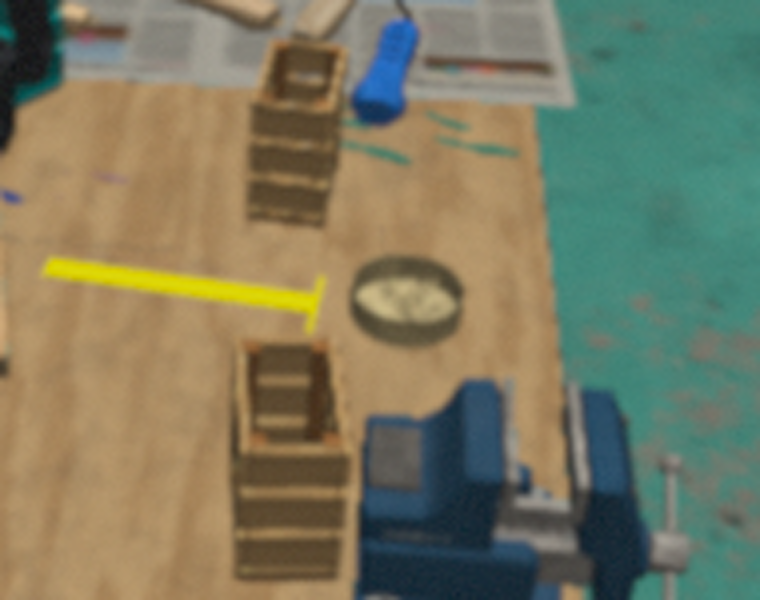

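Run:
```python
from h import *
import pickle
S=pickle.load(open("scene.pkl","rb"));D=pickle.load(open("side.pkl","rb"))
def g(d,o,pts,z): return px2w(d,[(o[0]+x/4,o[1]+y/4) for x,y in pts],z).round()[:,:2]
s=lambda p,z:g(S,(170,135),p,z); e=lambda p,z:g(D,(290,145),p,z)
for n,f,p in(("L scene",s,[(240,80),(302,50),(366,118),(300,150)]),("R scene",s,[(446,398),(536,372),(595,487),(505,518)]),
 ("L side",e,[(236,345),(327,345),(350,452),(237,455)]),("R side",e,[(268,42),(347,45),(338,105),(250,102)])):
    w=f(p,96);c=w.mean(0);print(n,w.tolist(),c,cv2.minAreaRect(w.astype(np.float32)))
print("line",s([(412,397),(675,320)],0).tolist(),e([(315,302),(45,267)],0).tolist())
print("tin top",s([(318,415)],22),e([(407,298)],22))
print("jig",s([(598,200)],10),"vise jaw right corner",s([(250,150),(235,105)],75).tolist(),e([(365,415),(362,550)],75).tolist())
```

```text
L scene [[410.0, -5.0], [457.0, 8.0], [472.0, -79.0], [424.0, -90.0]] [440.75 -41.5 ] ((440.5, -40.999996185302734), (49.171058654785156, 90.9681625366211), 9.7824068069458)
R scene [[431.0, -317.0], [482.0, -322.0], [477.0, -405.0], [429.0, -402.0]] [ 454.75 -361.5 ] ((454.0, -361.0000305175781), (85.07469177246094, 51.208377838134766), 86.5526123046875)
L side [[468.0, -63.0], [421.0, -70.0], [406.0, 11.0], [460.0, 20.0]] [438.75 -25.5 ] ((439.83782958984375, -25.52701187133789), (54.744869232177734, 83.18590545654297), 9.462322235107422)
R side [[476.0, -393.0], [422.0, -397.0], [425.0, -316.0], [482.0, -311.0]] [ 451.25 -354.25] ((452.00006103515625, -354.0), (88.1617660522461, 56.775882720947266), 87.87889862060547)
line [[435.0, -231.0], [611.0, -247.0]] [[430.0, -231.0], [607.0, -244.0]]
tin top [[ 375. -237.]] [[ 374. -215.]]
jig [[ 611. -132.]] vise jaw right corner [[399.0, -51.0], [404.0, -2.0]] [[399.0, -41.0], [397.0, 54.0]]
```

```bash
python3 -c "
from h import *
print(np.round(monitor.get_obs()['tool_rot'],2))"
python3 -m creep '[[-0.5,-1,0,0,0,0,10],[-0.5,-1,0,0,0,0,10],[-0.5,-1,0,0,0,0,10],[-0.5,-1,0,0,0,0,10],[-0.5,-1,0,0,0,0,10],[-0.5,-1,0,0,0,0,10],[-0.5,-1,0,0,0,0,10],[-0.5,-1,0,0,0,0,10],[-0.5,-1,0,0,0,0,10],[-0.5,-1,0,0,0,0,10],[-0.5,-1,0,0,0,0,10],[-0.23,-0.93,0,0,0,0,10],[0,0,-0.5,0,0,0,10],[0,0,-0.5,0,0,0,10],[0,0,0,0,0,0,10],[0,0,0,0,0,0,10]]'
python3 - <<'E'
from h import *
d=cam("wrist"); save(d,"w1.png",s=1.25)
import pickle; pickle.dump(d,open("w1.pkl","wb"))
E
```

```text
[[-0.  1. -0.]
 [ 1.  0.  0.]
 [ 0. -0. -1.]]
time_s: 1.43
position: [452.7, -357.5, 200.8]
tool_rot: [[0.0, 1.0, -0.001], [1.0, -0.0, 0.001], [0.001, -0.001, -1.0]]
force: [-0.8, 0.2, -0.3]
width: 10.3
grasp_force: 0.0
```

View pics/w1.png

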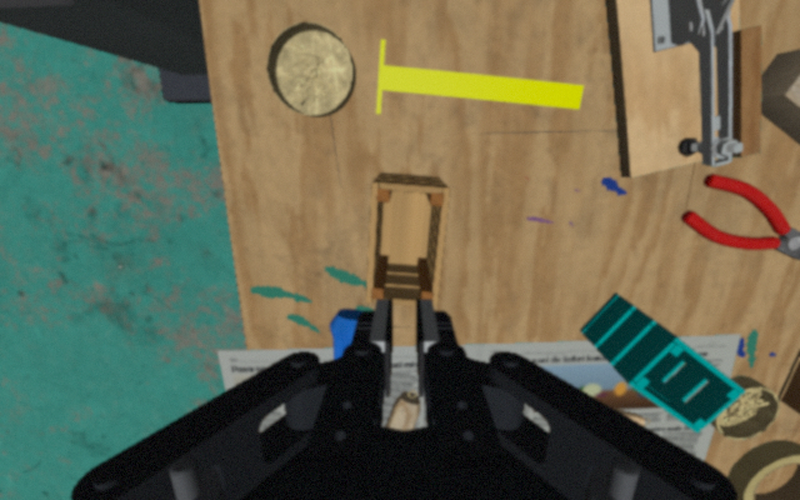

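Run:
```python
from h import *
import pickle
d=pickle.load(open("w1.pkl","rb"))
f=lambda p,z:px2w(d,np.array(p)/1.25,z).round(1)[:,:2].tolist()
print(f([(374,184),(447,188),(437,299),(371,297)],96))
print("line",f([(380,78),(582,97)],0),"tin",f([(312,70)],22),"foot",f([(335,315)],32))
print(monitor.get_obs()["joint_pos"])
```

```text
[[431.6, -312.2], [481.1, -314.9], [476.4, -396.9], [427.3, -395.2]]
line [[431.1, -231.4], [609.7, -246.2]] tin [[377.4, -228.6]] foot [[386.2, -442.5]]
[-4.42094876e+01  2.62183084e+01  8.61194010e+01  1.86110089e-04
  6.76890083e+01 -4.42259612e+01]
```

Wrist view: the right crate's mouth spans (374,184)–(437,299), centre (454,-356), yaw about -3°. This agrees with the scene and side cameras. The fingers close along x, so I'll turn 90° and go in.

```bash
python3 -m creep '[[0,0,0,0,0,-7.1,10],[0,0,0,0,0,-7.1,10],[0,0,0,0,0,-7.1,10],[0,0,0,0,0,-7.1,10],[0,0,0,0,0,-7.1,10],[0,0,0,0,0,-7.1,10],[0,0,0,0,0,-7.1,10],[0,0,0,0,0,-7.1,10],[0,0,0,0,0,-7.1,10],[0,0,0,0,0,-7.1,10],[0,0,0,0,0,-7.1,10],[0,0,0,0,0,-7.1,10],[0,0,0,0,0,-7.1,10],[0,0.05,-1,0,0,0,10],[0,0,-1,0,0,0,10],[0,0,-1,0,0,0,10],[0,0,-1,0,0,0,10],[0,0,-0.2,0,0,0,10],[0,0,0,0,0,0,10]]'
```

```text
time_s: 3.07
position: [452.8, -355.7, 74.6]
tool_rot: [[0.999, -0.04, -0.002], [-0.04, -0.999, 0.002], [-0.002, -0.002, -1.0]]
force: [-0.4, 0.7, -0.0]
width: 9.8
grasp_force: 0.0
```

```bash
python3 -m creep '[[0.4,0,0,0,0,0,10],[0.4,0,0,0,0,0,10],[0.4,0,0,0,0,0,10],[0.4,0,0,0,0,0,10],[0.4,0,0,0,0,0,10],[0.4,0,0.7,0,0,0,10],[0.3,0,1,0,0,0,10],[0,0,1,0,0,0,10],[0,0,1,0,0,0,10],[0,0,1,0,0,0,10],[-0.3,0.5,0,0,0,0,10],[-1,1,0,0,0,0,10],[-1,1,0,0,0,0,10],[-0.5,1,0,0,0,0,10],[0,0,0,0,0,0,10]]'
python3 - <<'E'
from h import *
d=cam("scene"); save(d,"s2.png",(150,120,390,300),3.3)
import pickle; pickle.dump(d,open("s2.pkl","wb"))
E
```

```text
time_s: 4.32
position: [449.0, -247.9, 218.3]
tool_rot: [[0.999, -0.039, 0.0], [-0.039, -0.999, 0.001], [-0.0, -0.001, -1.0]]
force: [1.2, -0.8, -0.1]
width: 9.7
grasp_force: 0.0
```

View pics/s2.png

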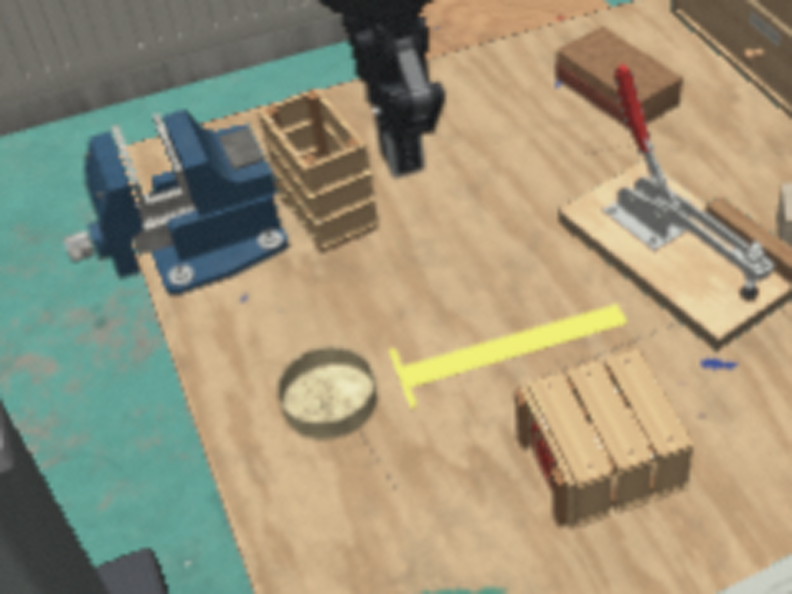

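The right crate lies tipped, with red visible on its underside at (542,455), so it is the stamped one. Next is the left crate.

```bash
python3 -m creep '[[0,1,0,0,0,3,10],[0,1,0,0,0,3,10],[0,1,0,0,0,3,10],[0,1,0,0,0,3,10],[-0.1,1,0,0,0,0,10],[-0.1,1,-0.2,0,0,0,10],[-0.1,1,-0.2,0,0,0,10],[0,0.1,-0.2,0,0,0,10],[0,0,0,0,0,0,10],[0,0,0,0,0,0,10]]'
python3 - <<'E'
from h import *
d=cam("wrist"); save(d,"w2.png",s=1.25)
import pickle; pickle.dump(d,open("w2.pkl","wb"))
d=pickle.load(open("s2.pkl","rb"))
print(px2w(d,[(150+x/3.3,120+y/3.3) for x,y in[(518,388),(632,352),(690,445),(566,490)]],54).round())
E
```

```text
time_s: 5.2
position: [443.7, -39.8, 199.2]
tool_rot: [[0.986, 0.17, 0.002], [0.17, -0.986, -0.001], [0.002, 0.001, -1.0]]
force: [-0.4, -0.6, 0.0]
width: 10.4
grasp_force: 0.0
[[ 489. -318.   54.]
 [ 575. -324.   54.]
 [ 571. -412.   54.]
 [ 482. -407.   54.]]
```

View pics/w2.png

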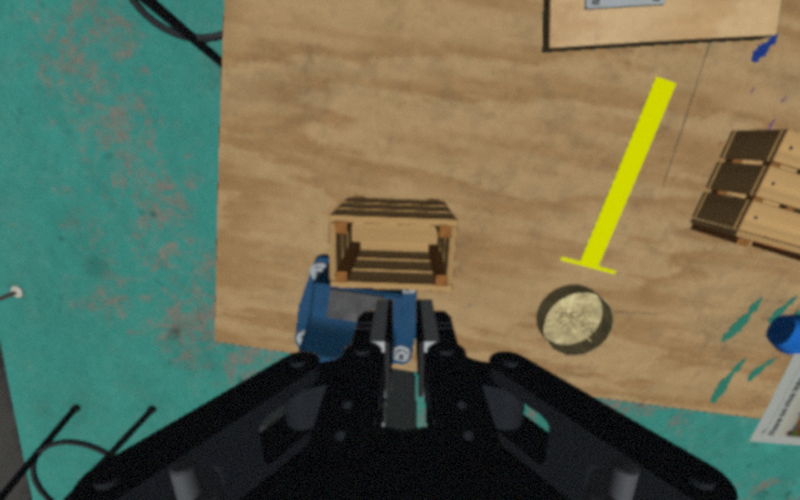

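Run:
```python
from h import *
import pickle
d=pickle.load(open("w2.pkl","rb"))
w=px2w(d,np.array([(330,215),(457,219),(451,289),(331,284)])/1.25,96);print(w.round(),w.mean(0),monitor.get_obs()["position"])
```

```text
[[460.  13.  96.]
 [472. -73.  96.]
 [420. -80.  96.]
 [409.   7.  96.]] [439.96591123 -33.1757605   96.        ] [443.65887401 -40.25758907 199.20762248]
```

The left crate's mouth spans (330,215)–(451,289) in the wrist view. Its centre is (440,-33) and its yaw about 8°, which matches the earlier estimates.

```bash
python3 -m creep '[[-0.12,0.23,-1,0,0,0,10],[0,0,-1,0,0,0,10],[0,0,-1,0,0,0,10],[0,0,-1,0,0,0,10],[0,0,-0.17,0,0,0,10],[0,0,0,0,0,0,10],[0.4,0.06,0,0,0,0,10],[0.4,0.06,0,0,0,0,10],[0.4,0.06,0,0,0,0,10],[0.4,0.06,0,0,0,0,10],[0.4,0.06,0,0,0,0,10],[0.4,0.06,0.7,0,0,0,10],[0.3,0.04,1,0,0,0,10],[0,0,1,0,0,0,10],[0,0,1,0,0,0,10],[0,0,1,0,0,0,10],[-0.3,-0.5,0,0,0,0,10],[-1,-1,0,0,0,0,10],[0,-1,0,0,0,0,10],[0,-1,0,0,0,0,10]]'
python3 - <<'E'
from h import *
d=cam("scene"); save(d,"s3.png",(150,120,390,300),3.3)
import pickle; pickle.dump(d,open("s3.pkl","wb"))
E
```

```text
time_s: 6.92
position: [480.2, -126.5, 217.3]
tool_rot: [[0.986, 0.169, 0.003], [0.169, -0.986, -0.001], [0.002, 0.002, -1.0]]
force: [1.6, -0.3, 0.4]
width: 10.0
grasp_force: 0.0
```

View pics/s3.png

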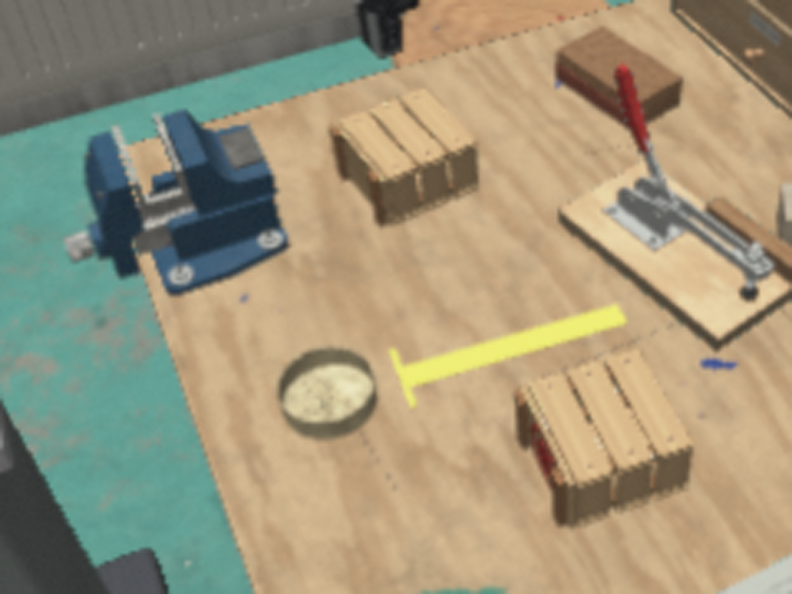

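Both crates are tipped. The left one's underside at (350,165) shows no red, and the right one is stamped at (542,455). Next I'll turn the tool, go to the right side of the stamped crate and lower.

```bash
python3 -m creep '[[0.14,-0.95,0,0,0,7,50],[0.14,-0.95,0,0,0,7,50],[0.14,-0.95,0,0,0,7,50],[0.14,-0.95,0,0,0,7,50],[0.14,-0.95,0,0,0,7,50],[0.14,-0.95,0,0,0,7,50],[0.14,-0.95,0,0,0,7,50],[0.14,-0.95,0,0,0,7,50],[0.14,-0.95,0,0,0,7,50],[0.14,-0.95,0,0,0,7,50],[0.14,-0.95,0,0,0,7,50],[0,0,-1,0,0,0,50],[0,0,-1,0,0,0,50],[0,0,-1,0,0,0,50],[0,0,-1,0,0,0,50],[0,0,0,0,0,0,50],[0,0,0,0,0,0,50]]'
python3 - <<'E'
from h import *
d=cam("wrist"); save(d,"w3.png",s=1.25)
E
```

```text
time_s: 8.38
position: [527.1, -438.9, 95.7]
tool_rot: [[0.058, 0.998, -0.0], [0.998, -0.058, 0.0], [0.0, -0.001, -1.0]]
force: [0.3, -0.5, 0.2]
width: 49.9
grasp_force: 0.0
```

View pics/w3.png

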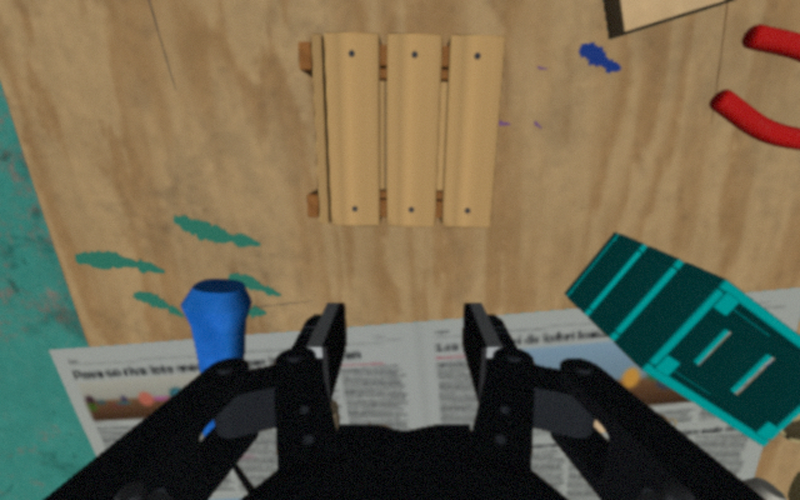

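Run:
```python
from h import *
import pickle
d=cam("wrist"); q=lambda p,z:px2w(d,np.array(p)/1.25,z).round()[:,:2].tolist()
for z in(0,50,90): print(z,q([(567,293),(615,233),(648,360),(765,443)],z))
print("foot",q([(250,290),(245,350)],32),"crate",q([(322,34),(503,36),(490,226),(328,224)],54))
s=pickle.load(open("scene.pkl","rb"))
print("turq near-base/top", px2w(s,np.array([(497,348)])/1.25,0).round(), px2w(s,np.array([(503,296)])/1.25,90).round())
```

```text
0 [[643.0, -478.0], [673.0, -435.0], [711.0, -539.0], [830.0, -632.0]]
50 [[620.0, -455.0], [643.0, -421.0], [674.0, -503.0], [767.0, -576.0]]
90 [[601.0, -436.0], [620.0, -409.0], [643.0, -474.0], [717.0, -532.0]]
foot [[431.0, -449.0], [420.0, -491.0]] crate [[497.0, -317.0], [579.0, -323.0], [574.0, -412.0], [489.0, -406.0]]
turq near-base/top [[ 639. -475.    0.]] [[ 663. -434.   90.]]
```

The view is clear: the crate face is at y≈-409, the foot at x≤431 and the turquoise crate at x≥600. I'll lower and push.

```bash
python3 -m creep '[[0,0,-1,0,0,0,50],[0,0,-1,0,0,0,50],[0,0,-0.5,0,0,0,50],[0,0.3,0,0,0,0,50],[0,0.3,0,0,0,0,50],[0,0.4,0,0,0,0,50],[0,0.4,0,0,0,0,50],[0,0.4,0,0,0,0,50],[0,0.4,0,0,0,0,50],[0,0.4,0,0,0,0,50],[0,0.4,0,0,0,0,50],[0,0.4,0,0,0,0,50],[0,0.4,0,0,0,0,50],[0,0.3,0,0,0,0,50],[0,0.2,0,0,0,0,50],[0,0,0,0,0,0,50]]'
python3 - <<'E'
from h import *
d=cam("scene")
import pickle; pickle.dump(d,open("s4.pkl","wb")); save(d,"s4.png",(150,120,390,300),3.3)
E
```

```text
time_s: 9.82
position: [527.1, -308.0, 19.0]
tool_rot: [[0.057, 0.998, -0.001], [0.998, -0.057, 0.001], [0.001, -0.001, -1.0]]
force: [-0.4, -0.2, -0.2]
width: 49.8
grasp_force: 0.0
```

View pics/s4.png

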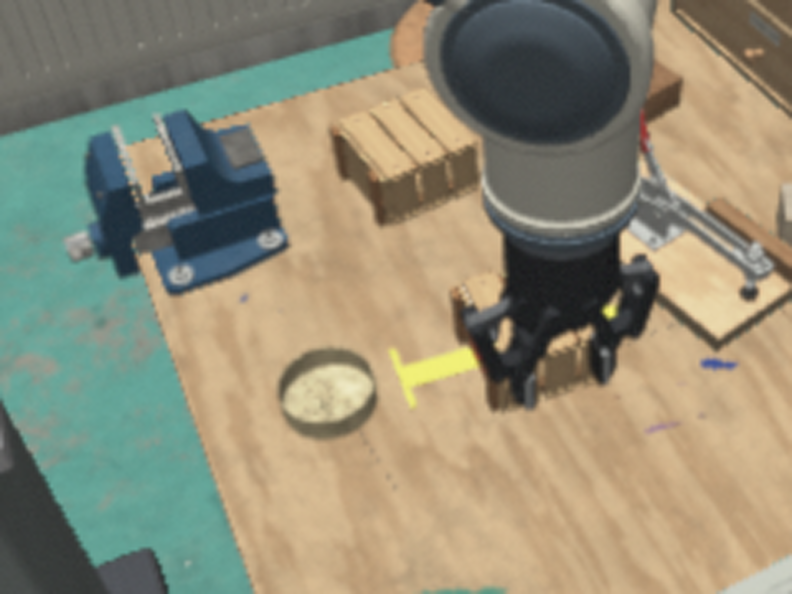

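The crate now straddles the line, with the fingers at (525,385) and (605,360). It needs about 12 mm more. Then I'll back off, rise and check the stamp's y numerically.

```bash
python3 -m creep '[[0,0.2,0,0,0,0,50],[0,0.2,0,0,0,0,50],[0,0,0,0,0,0,50],[0,-0.5,0,0,0,0,50],[0,-1,0,0,0,0,50],[0,0,1,0,0,0,50],[0,0,1,0,0,0,50],[0,0,1,0,0,0,50],[0,0,1,0,0,0,50],[0,0,1,0,0,0,50],[0,-1,1,0,0,0,50],[0,-1,0,0,0,0,50],[0,0,0,0,0,0,50],[0,0,0,0,0,0,50]]'
python3 - <<'E'
from h import *
for n in("wrist","scene"):
    d=cam(n); im=d["color"].astype(int); R,G,B=im[...,0],im[...,1],im[...,2]
    hsv=cv2.cvtColor(d["color"],cv2.COLOR_RGB2HSV)
    ye=((hsv[...,0]>24)&(hsv[...,0]<35)&(hsv[...,1]>150)&(hsv[...,2]>120)).astype(np.uint8)
    red=((R>90)&(G<0.45*R)&(B<0.55*R)).astype(np.uint8)
    for nm,m,z in(("yellow",ye,0),("red",red,27)):
        k,_,st,c=cv2.connectedComponentsWithStats(m)
        for i in range(1,k):
            if st[i,4]>8:
                x,y,w,h=st[i,:4]
                print(n,nm,st[i].tolist(),px2w(d,[c[i]],z)[0].round().tolist())
    # wood-crate outline in wrist view via brightness row/col profile
    if n=="wrist": np.save("w4.npy",d["color"]); import pickle; pickle.dump(d,open("w4.pkl","wb"))
E
```

```text
time_s: 11.03
position: [526.9, -404.0, 198.8]
tool_rot: [[0.06, 0.998, 0.001], [0.998, -0.06, -0.001], [-0.001, 0.001, -1.0]]
force: [-0.9, -0.1, 0.2]
width: 50.1
grasp_force: 0.0
wrist yellow [219, 0, 48, 51, 1143] [451.0, -233.0, -0.0]
wrist yellow [334, 12, 3, 21, 54] [549.0, -240.0, 0.0]
wrist yellow [367, 12, 27, 23, 573] [595.0, -245.0, 0.0]
wrist red [509, 84, 77, 50, 1048] [769.0, -335.0, 27.0]
wrist red [492, 118, 86, 30, 914] [755.0, -368.0, 27.0]
scene red [395, 211, 42, 18, 273] [764.0, -364.0, 27.0]
scene red [584, 336, 24, 22, 251] [882.0, -788.0, 27.0]
scene red [614, 352, 14, 19, 98] [900.0, -832.0, 27.0]
scene red [547, 375, 12, 25, 49] [745.0, -801.0, 27.0]
scene red [485, 385, 6, 7, 21] [640.0, -747.0, 27.0]
```

Run:
```python
from h import *
import pickle
d3=pickle.load(open("s3.pkl","rb")); d=cam("scene")
a=d3["color"]; t=a[220:285,302:365]
r=cv2.matchTemplate(d["color"][170:300,250:370],t,cv2.TM_CCOEFF_NORMED);print(cv2.minMaxLoc(r))
for n,e in(("before",d3),("now",d)):
    im=e["color"].astype(float); R,G,B=[im[...,i] for i in range(3)]
    m=((R>60)&(G<0.55*R)).astype(np.uint8); m[:, :280]=0; m[:,340:]=0; m[:190]=0; m[290:]=0
    k,_,st,c=cv2.connectedComponentsWithStats(m)
    for i in range(1,k):
        if st[i,4]>5:
            # intersect with plane z=27 (stamp centre height)
            print(n,st[i].tolist(),px2w(e,[c[i]],27)[0].round())
w=pickle.load(open("w4.pkl","rb")); g=cv2.Canny(cv2.cvtColor(w["color"],cv2.COLOR_RGB2GRAY),40,100)
# edges running along image x between crate columns
print([(v,int(s)) for v,s in enumerate((g[:180,270:360]>0).sum(1)) if s>25])
print(px2w(w,[(270,0),(315,0),(315,60),(315,80)],54).round())
```

```text
(-0.29285019636154175, 0.27771279215812683, (28, 27), (29, 12))
before [313, 253, 5, 10, 25] [ 489. -359.   27.]
now [291, 218, 4, 7, 15] [ 488. -233.   27.]
[(62, 79), (70, 64)]
[[ 491. -234.   54.]
 [ 529. -237.   54.]
 [ 526. -285.   54.]
 [ 525. -302.   54.]]
```

The stamp has moved from y=-359 to about -233 to -238, and the line there is at y≈-237. The wrist edge gives a crate centre of -242. The crate is centred to within 5 mm, against a tolerance of 25 mm.

```bash
python3 -c "
from workcell import bot
print(bot.job_done())"
```

```text
the job is handed in; nothing more can be done
None
```

I tipped both crates and pushed the stamped one (originally on the right) onto the dispatch line, where it measured centred to within about 5 mm. The other crate lies on its side well clear, and the job is handed in; no verdict came back.

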